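Hook the T-bar display arm into the slotted upright and lock it

TASK

Take the black display arm with the grey T-bar and put it up on the slotted upright: hook its two claws into the top two slots, then press straight down on the flange right above the claws until it snaps down to the dead stop, and bed it there with a steady push of about 15 N (1.5 kg) for a second. Never force it, let go of it there, and leave the brass arm, the ring box, the steel block and the jar around it where they are.

Things in the scene. Friction and masses are not known exactly. Their poses are not given: they have to be found in the camera images.
- upright: Fixed post: aluminium channel 36 mm wide, 30 mm deep, 236 mm tall plus 4 mm black cap, on a grey 130 x 130 x 10 mm foot (centred 20 mm behind the face). Origin: bench level, mid-width, in the plane of the slotted face; z up; the face looks along -x, +x goes into the post. One column of 5 slots, each 7.8 mm wide, 32 mm tall, lower edges at 22, 66, 110, 154, 198 mm; web 4 mm thick, hollow behind.
- top_slot (a point): Middle of the lower edge of the upright's top slot, on the front face, 198 mm up; axes as the upright's.
- catch_roller (a point): Hidden sprung roller behind the web, 9.5 mm under the top slot's lower edge. It stops the arm's upper toe about 5 to 12 mm above home, so by its weight alone the arm hangs hooked but not locked. Pressing through takes 5 to 15 N straight down on the flange; the force falls as the toe snaps past, 2 to 4 mm above home, then comes a dead stop at home. More than about 20 N on the flange risks bending the claws.
- tbar_arm: The arm to fit, about 320 g: black tube 20 mm wide, 30 mm high, running along -x from 8 to 140 mm; grey T-bar 24 mm thick, 100 mm long across its end at 150 mm; dark heel 30 wide, 8 thick, 92 mm tall. Origin: lower back edge of the heel, mid-width; z up; x points out of the heel's back as the claws do. Home: origin 124 mm above the upright's, x along its x.
- tube_grip (a point): Where to grip the arm to carry it, across the 20 mm wide tube: 84 mm out from the heel's back, 17 mm above the tube's underside. Do not press the arm home from out here: that cocks the claws in the slots and loads them many times over.
- upper_claw (a point): Underside of the upper claw's neck at the heel, 74 mm up (lower: 30). Claws are 5 mm thick, 28 mm tall over all, 15 mm deep; a tooth hangs 18 mm below each neck, 5.5 mm clear of the heel. They enter with the arm 18 to 22 mm above home; a blocked claw stops about 15 mm short. With the heel on the face the teeth have 1.5 mm to spare behind the web. Home: the necks rest on the slots' lower edges.
- flange_top (a point): Where to press: the flat flange on top of the heel, right over the claws, 30 mm wide, reaching 32 mm out from the heel's back, upper face 92 mm above the tube's underside; this point is 19 mm out. With the arm home it lies 216 mm above the bench, 24 mm below the top of the upright's cap.
- knob_arm: Another arm, not to be used: the same dark heel and claws, but a brass tube (112 mm) with an upturned end and a brass ball, 70 mm high. Same origin and axes.
- ring_box: Bystander: closed red ring box, 60 x 55 x 43 mm; origin under its centre.
- bench_block: Bystander: steel bench block 75 x 75 x 22 mm; origin under its centre.
- flux_jar: Bystander: glass jar with black lid, 56 mm across, 70 mm high; origin under its centre.
There are look-alikes about, which are no part of the job. What is shaped like the upright but purple is not meant.

How it is judged (in metres and radians):
On the way, in this order (a step that is already met when the one before it is completed fails the run):
1. the T-bar arm's claws are hooked in the top two slots, teeth behind the web (x of tbar_arm in the frame of upright between -0.004 and 0.003 m and y of tbar_arm in the frame of upright between -0.0035 and 0.0035 m and z of tbar_arm in the frame of upright between 0.1215 and 0.139 m), for 0.1 s.
2. the arm is bedded: home in the slots under a firm push of the fingers (over 10 N) (z of tbar_arm in the frame of upright between 0.122 and 0.1255 m and contact force between the fingers and tbar_arm above 10 N), for 0.3 s.
At the end, for the whole second after the job is handed in: the T-bar arm hangs locked in the top two slots: its origin 124 mm above the upright's within 1.5 mm, heel within 4 mm of the face and 3.5 mm of mid-width, square to the face and level within 5 degrees, and at rest (z of tbar_arm in the frame of upright between 0.1225 and 0.1255 m and x of tbar_arm in the frame of upright between -0.004 and 0.003 m and y of tbar_arm in the frame of upright between -0.0035 and 0.0035 m and angle between the x axis of tbar_arm and the x axis of upright, either way round below 0.09 rad and angle between tbar_arm's own z axis and vertical below 0.09 rad and linear speed of tbar_arm below 0.02 m/s); the robot touches nothing.
It fails at once if the arm is forced in the upright (contact force between tbar_arm and upright above 62 N).
It fails at once if the brass arm, the ring box, the bench block or the jar is pushed more than 30 mm out of place (distance of any of knob_arm, ring_box, bench_block, flux_jar from where it was at the start of the episode above 0.03 m).
It also fails if it takes over 61 s, if anything falls off the work surface, if the arm or the gripper's body presses on something with over 40 N, if the wrist force passes 120 N, or if a joint passes its speed limit or range.

ROBOT

A 6-joint arm with a two-finger parallel gripper is mounted at the origin on the work surface. World frame = base frame: x ahead of the robot, y to its left, z up, the work surface at z = 0. Lengths are in mm, angles in rad, forces in N, time in s.
With the tool pointing down it reaches from about 400 to 825 mm from the base axis. Payload 7 kg.
Tool frame: the origin (TCP) lies at the very end of the fingers, on their centre line; the grasp point (between the pads) lies 19 mm behind it (grip_depth is the distance from the TCP to the grasp point, in mm); z points along the fingers, y is the line along which they close (so a half turn about z gives the same grasp; the last joint's range is limited). The gripper opens to 85 mm and grips with 20 to 120 N. Pads are 22 mm wide; open, the fingers measure 114 mm over their backs; the gripper's body (76 mm by 85 mm) begins 54 mm behind the grasp point. The pads swing forward as they close: fully open they stand 13 mm farther back than shut.
Start: joints at [1.517, 0.359, 0.012, 0, -1.224, -0.288], TCP at [226.257, 635.927, 231.302] pointing down, gripper open.
Joint ranges: [-3.07, 3.07], [-1.43, 2.12], [-1.02, 1.25], [-3.03, 1.67], [-3.05, -0], [-3.03, 3.03]. Speed limits (rad/s): [2.39, 2.39, 3.01, 3.14, 3.14, 3.14].

INTERFACE

Orientations are given as a rotation vector (axis times angle).
In Python, from rig import read_state, get_image, sign_off, outline_of, landmark_of, grip_depth gives the robot as it stands.
- The arm moves only by the tool jog_arm, never from a script. Its argument "plan" is a list that holds one entry, the list of rows, each a list of 4 numbers: the shift along the tool's x, y, z in cm, then the turn about the tool's z in rad. In form: [[[tx, ty, tz, spin], ...]]. A call has 1 to 10 rows; each row is the pose to reach, as a shift and turn from the pose commanded when the call began, along the tool's axes at that moment; what a row does not reach only later rows make up. A row lasts 1/8 s, in which the tool goes at most 62.5 mm and 10.7 degrees, less where a joint would pass 70% of its speed; a pose out of reach is approached as far as the arm can. A call with a gripper value outside its range is refused whole. "grip" is the closure, from 0 (fully open) to 1 (shut), set as the call begins (left out, the last holds). The fingers move at their own pace and stop on an object; "newtons" is the grip in N (left out, the last holds). Time passes only in rows, so rows that repeat a pose let the fingers close. It gives the time, the measured TCP pose, the force, the opening and the grip force at its end, in the units of the state.
- read_state(): the state, without advancing time (a new reading comes with each control period).
- get_image(name): name is "scene" or "side" or "wrist"; returns a dict with "image" (384x512x3 uint8, red, green, blue), "depth" (384x512 float32, mm along the optical axis (not along the pixel's ray), 0 where there is no reading), "fx", "fy", "cx", "cy" (pixels), "R" (3x3) and "t" (3): a world point X has camera coordinates R X + t; the wrist camera has in their place "mount" (4x4, takes a point from camera to tool coordinates, whose origin is the TCP and whose axes are the flange's). Camera axes: x right, y down, z forward; pixel columns grow to the right and rows downward; lengths in mm; the calibration is good to about 2 mm. A picture is of the moment at which its call begins: read the wrist's pose just before it.
- sign_off(): hands the job in; it is judged then, once.
Trained networks look in the newest picture that a camera, given by its name, has taken for a name from the list of things; names that differ only in an ending like _2 or _b are one class to them, and where a whole thing is asked for, a point or a joint stands for the part that bears it (a point fixed in the world has none). Each returns a list of dicts, best first, with "score" (0 to 1); they miss things now and then, are a little off and sometimes report something else, mostly with a low value. They report only what shows in the picture. A call takes as long as a camera call. They do not tell look-alikes from the thing itself.
- outline_of(camera, query): "pixels" (384x512 bool, what is visible of it) and "xy" ([column, row] in pixels, amid what is visible of it).
- landmark_of(camera, query): "xy" ([column, row] in pixels: a listed point, or the origin of a listed thing).
The state is a dict: "clock": time; "qpos": joint angles; "joint_velocities": joint speeds; "tau": joint torques, N m; "eef_pos": TCP position; "eef_rot": TCP orientation; "ft_force": force on the tool from outside, world axes, zero at the start; "ft_torque": the same for the moment, N m; "grip_width": finger opening in mm; "grip_force": force on a finger pad.
Only numpy, scipy, OpenCV 4.12 (cv2) and the standard library are available. Lean on these libraries where they do the work, as an engineer would, in place of code of your own. Each camera call takes 0.05 s, during which the arm holds its last target. There are 200 camera calls.

## Working session

There is one attempt and no reset: what is moved stays moved. The work goes in short steps, Python scripts to look and compute and a tool call to move; the robot and the scene stay as the last step left them, time stands still between calls to the robot, and variables do not carry over. Pictures are saved under pics/ and viewed, at most 10 in all, crops included, and the job is handed in when it is done.

Besides the shell and the picture viewer there is one more tool, called after "Emit:" as name(argument=value, ...), one argument or row to a line, values as JSON. jog_arm: Moves the arm, as the interface text tells. Its arguments: {"type":"object","properties":{"plan":{"type":"array","items":{"type":"array","items":{"type":"array","items":{"type":"number"}}}},"grip":{"type":"number"},"newtons":{"type":"number"}},"required":["plan"]}

```bash
ls; mkdir -p pics; python3 - <<'E'
from rig import *
import cv2,numpy as np
s=read_state();print(s['clock'],s['eef_pos'],s['eef_rot'],grip_depth)
for c in ['scene','side']:
    g=get_image(c);np.savez(f'/tmp/{c}.npz',**g)
    im=cv2.cvtColor(g['image'],cv2.COLOR_RGB2BGR)
    def P(u,v,r=1):
        u,v=int(round(u)),int(round(v));d=np.median(g['depth'][v-r:v+r+1,u-r:u+r+1])
        return (g['R'].T@(np.array([(u-g['cx'])/g['fx']*d,(v-g['cy'])/g['fy']*d,d])-g['t'])).round()
    for q in ['upright','top_slot','tbar_arm','tube_grip','upper_claw','flange_top','knob_arm','ring_box','bench_block','flux_jar']:
        for f in (outline_of,landmark_of):
            try:
                for r in f(c,q)[:3]: print(c,q,f.__name__[:4],round(r['score'],2),np.round(r['xy']),P(*r['xy']))
            except Exception as e: print(q,f.__name__,e)
    cv2.imwrite(f'pics/{c}0.png',cv2.resize(im,(768,576)))
E
```

```text
pics
0.0 [226.10569651 635.49761548 230.37548039] [ 3.09419619e+00 -5.34191445e-01 -2.49767172e-04] 18.700000000000003
scene upright call 0.73 [238. 242.] [ 521. -197.   75.]
scene upright call 0.71 [164. 228.] [ 293. -263.   41.]
scene upright call 0.79 [243. 242.] [ 528. -183.   57.]
scene upright call 0.7 [176. 227.] [ 306. -232.   10.]
scene top_slot call 0.84 [237. 247.] [ 515. -197.   34.]
scene top_slot call 0.76 [164. 227.] [ 306. -268.   69.]
scene top_slot call 0.63 [159. 190.] [ 162. -150.   -1.]
scene top_slot call 0.61 [238. 213.] [ 527. -187.  232.]
scene tbar_arm call 0.66 [315. 134.] [509. 322.  30.]
scene tbar_arm call 0.75 [330. 147.] [577. 313.   7.]
scene tube_grip call 0.59 [315. 133.] [506. 329.  27.]
scene tube_grip call 0.81 [314. 138.] [510. 316.  15.]
scene upper_claw call 0.92 [314. 132.] [500. 331.  28.]
scene upper_claw call 0.85 [330. 133.] [569. 302.  88.]
scene flange_top call 0.98 [318. 132.] [504. 363.   0.]
scene flange_top call 0.64 [326. 127.] [545. 320.  88.]
scene knob_arm call 0.68 [309. 185.] [593. 112.  29.]
scene knob_arm call 0.67 [313. 200
[... 1359 characters left out ...]
_grip call 0.19 [256. 141.] [554. 327.  93.]
side upper_claw call 0.85 [242. 162.] [509. 318.  22.]
side upper_claw call 0.72 [262. 148.] [571. 304.  81.]
side flange_top call 0.88 [246. 158.] [523. 326.  31.]
side flange_top call 0.56 [258. 142.] [560. 322.  91.]
side knob_arm call 0.64 [278. 196.] [608. 165.   0.]
side knob_arm call 0.38 [244. 163.] [515. 314.  21.]
side knob_arm call 0.62 [283. 211.] [612.  80.  15.]
side ring_box call 0.78 [315. 203.] [699.  77.  42.]
side ring_box call 0.64 [314. 205.] [695.  74.  38.]
side bench_block call 0.58 [298. 375.] [ 580. -404.   22.]
side flux_jar call 0.74 [195. 253.] [ 379. -112.   64.]
side flux_jar call 0.56 [194. 265.] [ 373. -114.   26.]
```

View pics/scene0.png

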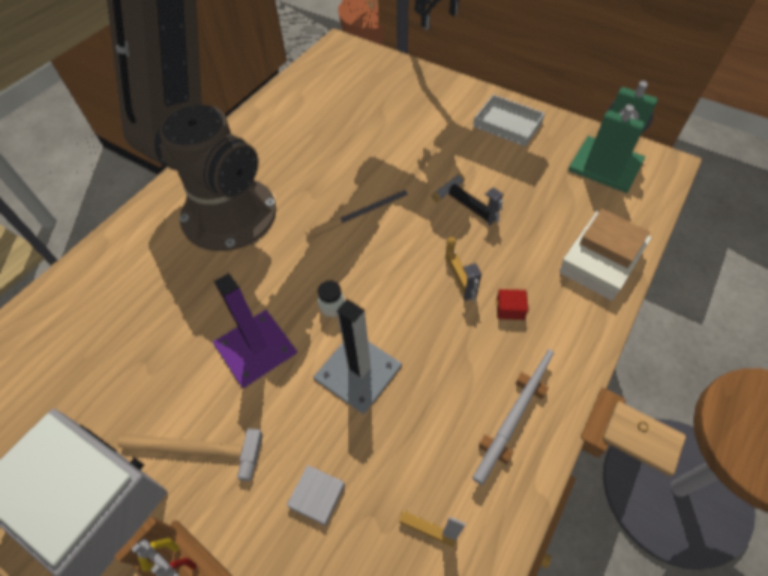

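View pics/side0.png

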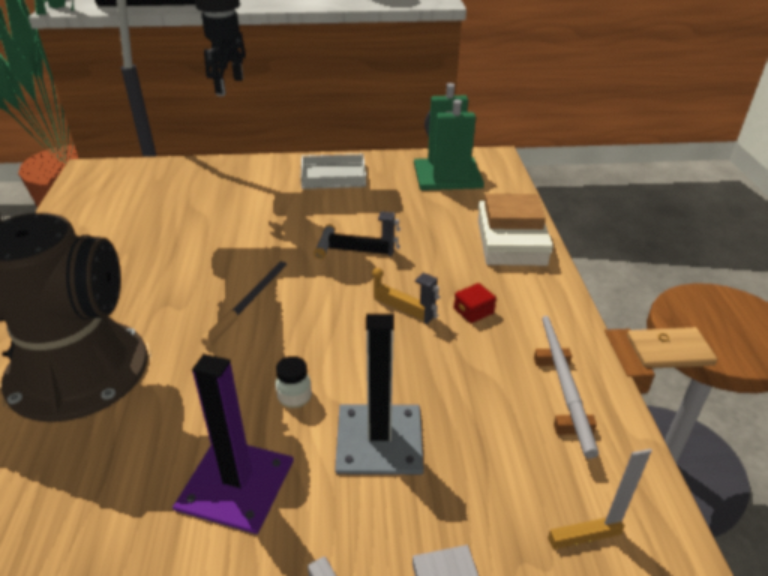

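The scene view shows the grey upright at about (355,340) px with its base plate. The T-bar arm is at (470,200), the brass arm at (462,270), the box at (513,304) and the jar at (330,297). In the side view the upright is at (380,380) and the T-bar arm at (360,240), standing on the bench. Next I fit their poses from depth.

```bash
cat > h.py <<'E'
import numpy as np,cv2
def cloud(g):
    v,u=np.mgrid[:384,:512];d=g['depth'].astype(float)
    p=np.stack([(u-g['cx'])/g['fx']*d,(v-g['cy'])/g['fy']*d,d],-1)
    return (p-g['t'])@g['R'],d>0
def rect(P):
    r=cv2.minAreaRect(P[:,:2].astype(np.float32));return np.round(r[0],1),np.round(r[1],1),round(r[2],1)
E
python3 - <<'E'
from h import *
for c in ['scene','side']:
    g=dict(np.load(f'/tmp/{c}.npz'));X,ok=cloud(g);X=X[ok];col=g['image'][ok]
    print(c,'cam',(-g['R'].T@g['t']).round(),'bench z',np.median(X[(abs(X[:,0]-450)<60)&(abs(X[:,1]+50)<60)&(abs(X[:,2])<15)][:,2]))
    n=(abs(X[:,0]-515)<110)&(abs(X[:,1]+195)<110)
    def sh(name,m):
        P=X[m]; print(name,len(P),*(rect(P) if len(P)>4 else ()),P.mean(0).round(1), P.min(0).round(),P.max(0).round())
    sh('foot',n&(X[:,2]>6)&(X[:,2]<14))
    sh('post',n&(X[:,2]>50)&(X[:,2]<225)); sh('cap',n&(X[:,2]>236)&(X[:,2]<250))
    for z in (40,80,120,160,200):
        m=n&(abs(X[:,2]-z)<12);sh('post%d'%z,m);print(col[m].mean(0).round())
    t=(abs(X[:,0]-500)<120)&(abs(X[:,1]-315)<75)
    sh('flange',t&(X[:,2]>84)&(X[:,2]<100)); sh('arm',t&(X[:,2]>12)&(X[:,2]<100)); 
    m=t&(X[:,2]>22)&(X[:,2]<36)&(X[:,0]>455)&(X[:,0]<555);sh('tube',m);P=X[m];print('tube dir',np.polyfit(P[:,0],P[:,1],1))
    m=t&(X[:,2]>14)&(X[:,2]<36)&(X[:,0]<445);sh('T',m)
E
```

```text
scene cam [ 809. -518.  988.] bench z -1.1119666820168879
foot 1237 [ 509.7 -187.4] [130.7 129.8] 85.9 [ 518.1 -198.8    9.2] [ 442. -255.    6.] [ 579. -122.   14.]
post 509 [ 510.  -181.8] [31.4 37.3] 85.5 [ 517.1 -190.   143.9] [ 490. -199.   51.] [ 530. -168.  225.]
cap 163 [ 509.8 -182.2] [29.6 38.1] 84.9 [ 510.3 -182.2  239.2] [ 490. -198.  236.] [ 529. -166.  242.]
post40 52 [ 516.5 -190.7] [45.6 22.2] 36.3 [ 517.  -189.7   39.8] [ 492. -198.   28.] [ 529. -169.   52.]
[67. 67. 65.]
post80 58 [ 510.7 -183.2] [28.7 35.4] 85.3 [ 516.9 -190.5   79.8] [ 492. -199.   69.] [ 529. -170.   92.]
[64. 64. 62.]
post120 64 [ 516.5 -190.9] [46.1 21.8] 35.0 [ 517.7 -189.3  120.5] [ 491. -198.  109.] [ 530. -169.  132.]
[67. 67. 64.]
post160 71 [ 516.  -190.5] [46.1 23.1] 35.1 [ 517.6 -189.3  159.7] [ 490. -198.  148.] [ 529. -168.  171.]
[71. 68. 63.]
post200 81 [ 516.3 -190.9] [45.8 23.8] 35.9 [ 517.5 -190.   200.7] [ 491. -198.  188.] [ 529. -168.  212.]
[68. 66. 63.]
flange 76 [562.2 313.2] [32.7 39.4] 65.9 [560.2 312.9  89.3] [540. 295.  84.] [582. 331.  95.]
arm 528 [501.9 322.9] [ 98.
[... 1001 characters left out ...]
.] [ 526. -193.  132.]
[36. 33. 28.]
post160 140 [ 507.7 -195.2] [ 5.2 35.2] 86.8 [ 508.5 -195.   160.2] [ 490. -199.  148.] [ 525. -192.  172.]
[33. 31. 27.]
post200 153 [ 507.4 -195.2] [ 5.9 34.5] 85.2 [ 507.7 -195.2  200.5] [ 490. -200.  188.] [ 525. -192.  212.]
[33. 31. 27.]
flange 74 [561.5 313.9] [33.2 39.5] 75.5 [558.7 312.2  90.9] [540. 296.  84.] [581. 331.  97.]
arm 676 [495.3 340.6] [ 91.4 180.7] 89.1 [508.2 320.8  38.1] [404. 294.  12.] [585. 387.  97.]
tube 170 [504.1 326.7] [ 25.5 105.2] 74.5 [505.6 324.   28.7] [456. 304.  22.] [554. 351.  35.]
tube dir [-2.63811490e-01  4.57413519e+02]
T 138 [429.9 341.7] [94.6 30. ] 76.0 [427.6 334.6  21.8] [404. 296.  14.] [443. 387.  32.]
```

Emit:
jog_arm(
  plan=[
    [[35.6,20.0,3.0,-0.087],[35.6,20.0,3.0,-0.087],[35.6,20.0,3.0,-0.087],[35.6,20.0,3.0,-0.087],[35.6,20.0,3.0,-0.087],[35.6,20.0,3.0,-0.087],[35.6,20.0,3.0,-0.087],[35.6,20.0,3.0,-0.087],[35.6,20.0,3.0,-0.087]],
  ],
  grip=0.3,
)

```text
clock: 3.22
eef_pos: [494.6, 328.3, 201.4]
eef_rot: [-3.116, 0.4, -0.0]
ft_force: [-0.2, -0.2, 0.2]
grip_width: 59.9
grip_force: 0.0
```

```bash
cat >> h.py <<'E'
from rig import *
from scipy.spatial.transform import Rotation as Ro
def wrist():
    s=read_state();R=Ro.from_rotvec(s['eef_rot']).as_matrix();p=np.array(s['eef_pos'])
    g=get_image('wrist');M=np.array(g['mount'])
    T=np.eye(4);T[:3,:3]=R;T[:3,3]=p;W=T@M
    g['R']=W[:3,:3].T;g['t']=-g['R']@W[:3,3];return s,g
def at(g,u,v,r=2):
    X,ok=cloud(g);u,v=int(round(u)),int(round(v));Q=X[v-r:v+r+1,u-r:u+r+1][ok[v-r:v+r+1,u-r:u+r+1]]
    return np.median(Q,0).round(1) if len(Q) else None
def row(s,tgt,yaw=None):
    "shift in cm from measured pose to world target; yaw=angle (deg) wanted of tool y mod 180"
    R=Ro.from_rotvec(s['eef_rot']).as_matrix();d=R.T@(np.array(tgt)-s['eef_pos'])/10
    a=np.degrees(np.arctan2(R[1,1],R[0,1]));sp=0
    if yaw is not None: sp=-np.radians((yaw-a+90)%180-90)
    return d.round(2),round(sp,3)
def save(g,n): cv2.imwrite(f'pics/{n}.png',cv2.cvtColor(g['image'],cv2.COLOR_RGB2BGR))
E
python3 - <<'E'
from h import *
s,g=wrist();print(s['clock'],s['eef_pos'],s['eef_rot'],s['qpos'],s['grip_width'])
save(g,'w1');X,ok=cloud(g);X=X[ok];print(len(X))
for q in ['tbar_arm','tube_grip','flange_top']:
    for f in (outline_of,landmark_of):
        for r in f('wrist',q)[:2]: print(q,f.__name__,round(r['score'],2),r['xy'],at(g,*r['xy']))
t=(abs(X[:,0]-500)<120)&(abs(X[:,1]-315)<75)
for n,m in dict(tube=t&(X[:,2]>24)&(X[:,2]<36)&(X[:,0]>455)&(X[:,0]<540),T=t&(X[:,2]>14)&(X[:,0]<440),fl=t&(X[:,2]>84)).items():
    if m.sum()>5: print(n,m.sum(),rect(X[m]),X[m].mean(0).round(1),X[m].max(0).round(1),np.polyfit(X[m][:,0],X[m][:,1],1))
E
```

```text
3.225 [494.64859238 328.26508838 201.39256649] [-3.11579954e+00  3.99977486e-01 -1.08339945e-04] [ 9.14844846e-01  2.47094291e-01 -2.16786285e-01 -6.03844530e-05
 -1.10668638e+00  4.00633531e-01] 59.92410655305158
195826
tbar_arm call 0.56 [255.0, 173.5] [491.2 330.8  30.6]
tbar_arm call 0.57 [255.3, 95.2] [569.3 309.6  92.4]
tube_grip call 0.98 [251.9, 174.5] [492. 334.  30.]
tube_grip call 0.81 [253.1, 171.2] [494.9 332.   30.1]
flange_top call 0.9 [254.6, 175.4] [490.1 331.1  30.9]
flange_top call 0.93 [252.5, 114.3] [555.5 315.8  92.1]
tube 1388 (array([494.5, 330. ]), array([20. , 85.5]), 76.3) [496.8 329.4  30.2] [537.2 349.6  32.5] [-2.32635157e-01  4.45001602e+02]
T 1228 (array([429.3, 343. ]), array([94.4, 25.5]), 74.6) [426.8 337.5  22.5] [440.  390.   31.4] [   2.04917767 -537.01241157]
fl 41169 (array([505. , 317.6]), array([116.7, 114.3]), 40.3) [505.4 324.4 264.9] [582.5 389.9 300. ] [   1.38800519 -377.17273924]
```

View pics/w1.png

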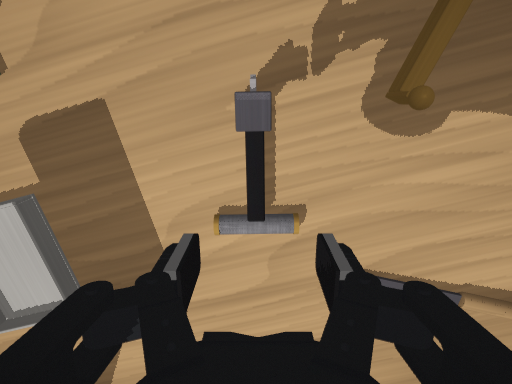

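The wrist view is centred on the T-bar arm: flange at (253,112), tube at (255,175), T-bar at (257,224). I go down to it and grip the tube.

Emit:
jog_arm(
  plan=[
    [[-0.15,-0.17,5,-0.02],[-0.15,-0.17,10,-0.02],[-0.15,-0.17,15,-0.02],[-0.15,-0.17,18,-0.02],[-0.15,-0.17,19.7,-0.02],[-0.15,-0.17,19.7,-0.02],[-0.15,-0.17,19.7,-0.02]],
  ],
)

```text
clock: 4.45
eef_pos: [494.3, 331.1, 5.6]
eef_rot: [-3.118, 0.367, -0.002]
ft_force: [-0.9, -0.0, 0.3]
grip_width: 59.8
grip_force: 0.0
```

Emit:
jog_arm(
  plan=[
    [[0,0,0,0],[0,0,0,0],[0,0,0,0],[0,0,0,0],[0,0,0,0],[0,0,0,0]],
  ],
  grip=1,
  newtons=80,
)

```text
clock: 5.2
eef_pos: [494.1, 330.8, 5.5]
eef_rot: [-3.119, 0.367, -0.002]
ft_force: [-1.0, 0.4, 6.7]
grip_width: 18.7
grip_force: 79.3
```

Emit:
jog_arm(
  plan=[
    [[0,0,-2,0],[0,0,-6,0],[0,0,-11,0],[0,0,-15,0],[0,0,-16,0],[0,0,-16,0]],
  ],
)

```text
clock: 5.95
eef_pos: [493.2, 330.0, 164.0]
eef_rot: [-3.119, 0.369, 0.001]
ft_force: [-0.4, 0.2, -3.7]
grip_width: 18.9
grip_force: 78.8
```

Emit:
jog_arm(
  plan=[
    [[0.7,2,0,0.1],[2,6,0,0.25],[3.4,10.5,0,0.41],[4.8,15,0,0.58],[6.2,19.5,0,0.75],[7.6,24,0,0.92],[9,28.5,0,1.09],[10.2,32.5,0,1.25],[11,34.8,0,1.36],[11.1,35.3,0,1.412]],
  ],
)

```text
clock: 7.2
eef_pos: [518.0, -40.7, 161.8]
eef_rot: [2.127, -2.307, -0.004]
ft_force: [-0.2, -0.1, -3.3]
grip_width: 18.8
grip_force: 78.7
```

Emit:
jog_arm(
  plan=[
    [[0,0,0,0],[0,0,0,0],[0,0,0,0]],
  ],
)

```text
clock: 7.58
eef_pos: [519.3, -38.5, 163.8]
eef_rot: [2.137, -2.302, -0.001]
ft_force: [-0.2, 0.4, -3.3]
grip_width: 18.6
grip_force: 78.7
```

```bash
python3 - <<'E'
from h import *
s,g=wrist();print(s['clock'],s['eef_pos'],s['eef_rot'],s['ft_force'])
R=Ro.from_rotvec(s['eef_rot']).as_matrix();print('toolx',np.degrees(np.arctan2(R[1,0],R[0,0])))
save(g,'w2');np.savez('/tmp/w2.npz',**g)
X,ok=cloud(g);X=X[ok]
def sh(n,m):
    P=X[m];print(n,len(P),*(rect(P) if len(P)>5 else ()),P.mean(0).round(1))
sh('cap',(abs(X[:,0]-510)<40)&(X[:,1]<-150)&(X[:,1]>-230)&(abs(X[:,2]-240)<6))
n=(abs(X[:,0]-515)<60)&(X[:,1]<-70)&(X[:,1]>-160)
sh('flange',n&(X[:,2]>235)&(X[:,2]<270))
t=(abs(X[:,0]-515)<12)&(X[:,1]<-40)&(X[:,1]>-85)&(X[:,2]>170);sh('tube',t);P=X[(abs(X[:,0]-515)<25)&(X[:,1]<-40)&(X[:,1]>-85)&(X[:,2]>170)]
sh('tubew',(abs(X[:,0]-515)<25)&(X[:,1]<-40)&(X[:,1]>-85)&(X[:,2]>170)&(X[:,2]<205))
g2=get_image('side');save(g2,'s2')
g=get_image('scene');save(g,'c2');np.savez('/tmp/c2.npz',**g)
E
python3 -c "
import cv2,numpy as np
a=cv2.imread('pics/s2.png')[180:330,170:370];b=cv2.imread('pics/w2.png');c=cv2.imread('pics/c2.png')[150:300,170:370]
l=np.vstack([cv2.resize(a,(400,300)),cv2.resize(c,(400,300))]);cv2.imwrite('pics/m2.png',np.hstack([l,cv2.resize(b,(400,600))]))"
```

```text
7.575 [519.2536713  -38.51446705 163.84864449] [ 2.13659531e+00 -2.30230076e+00 -5.90339804e-04] [-0.15005361  0.40520635 -3.29717903]
toolx -94.27575115343767
cap 0 [nan nan nan]
flange 27235 [ 513.6 -110.7] [42.  30.4] 86.1 [ 513.8 -108.1  250. ]
tube 9428 [515.  -52.9] [25.7 24. ] 90.0 [514.1 -52.9 229.1]
tubew 4239 [516.3 -52.9] [25.7 47.3] 89.9 [517.8 -51.  189.3]<stdin>:7: RuntimeWarning: Mean of empty slice.
  ret = um.true_divide(
```

View pics/m2.png

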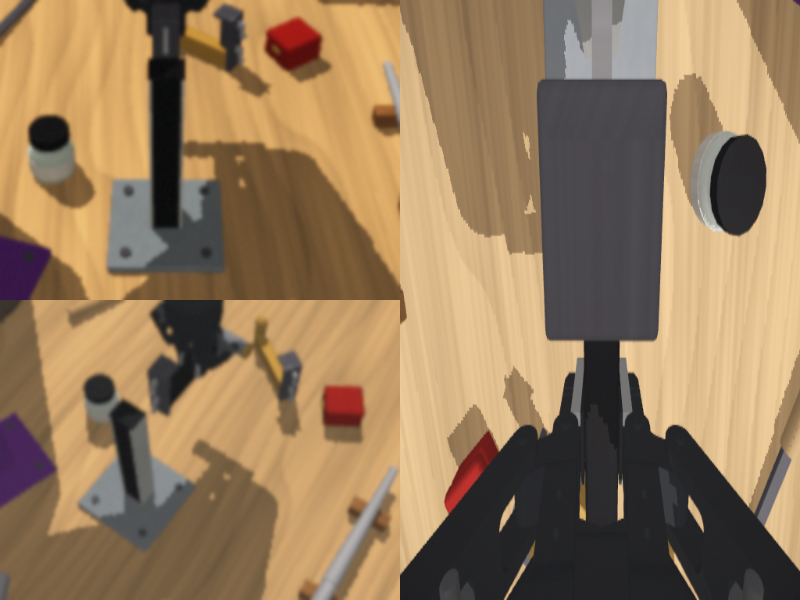

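The montage shows the arm held square and level in the gripper, with the heel and flange at (600,210) in the wrist part. It faces the upright, whose cap is at (130,410) in the scene part. Next I measure flange and cap in the same camera to get the lateral offset.

```bash
cat >> h.py <<'E'
A=np.radians(-94.3);UX=np.array([np.cos(A),np.sin(A)]);UY=np.array([-np.sin(A),np.cos(A)]);UO=np.array([510.6,-167.])
def upr(X): return np.c_[(X[:,:2]-UO)@UX,(X[:,:2]-UO)@UY,X[:,2]]
def edges(U,m,lo,hi,st=3):
    # width by slices along x of upright
    o=[]
    for a in np.arange(lo,hi,st):
        P=U[m&(U[:,0]>=a)&(U[:,0]<a+st)]
        if len(P)>4:o.append((a,P[:,1].min(),P[:,1].max(),len(P)))
    return np.array(o).round(1)
E
python3 - <<'E'
from h import *
for c in ['side','scene','side','scene']:
    g=get_image(c);X,ok=cloud(g);U=upr(X[ok]);
    n=abs(U[:,1])<24
    for nm,zz,lo,hi in (('cap',240,-3,33),('flange',250,-90,-40)):
        m=n&(abs(U[:,2]-zz)<4)&(U[:,0]>lo)&(U[:,0]<hi);P=U[m]
        if len(P)<5: print(c,nm,'none');continue
        r=rect(P);e=edges(U,m,lo,hi,4);print(c,nm,len(P),r,P[:,2].mean().round(1),'x',P[:,0].min().round(1),P[:,0].max().round(1),'mid y',np.median((e[:,1]+e[:,2])/2) if len(e) else 0, np.median(e[:,2]-e[:,1]) if len(e) else 0)
E
```

```text
side cap 205 (array([15.1, -0.5]), array([36. , 30.4]), 89.4) 239.7 x -0.1 30.4 mid y -0.20000000000000107 35.2
side flange 154 (array([-61.8,  -1.7]), array([35. , 27.6]), 1.1) 250.2 x -79.5 -44.1 mid y -1.7249999999999996 26.1
scene cap 165 (array([14.7,  0.3]), array([29.9, 38.5]), 0.7) 239.1 x -0.3 29.8 mid y 0.7000000000000011 35.2
scene flange 131 (array([-61.5,  -1. ]), array([30.6, 32.9]), 88.8) 249.5 x -77.6 -45.1 mid y -0.2250000000000001 27.6
side cap 208 (array([14.8,  0. ]), array([31.2, 36.5]), 2.0) 239.6 x -1.4 30.7 mid y -0.25 35.2
side flange 156 (array([-62.3,  -1.6]), array([34.3, 27.7]), 1.0) 250.1 x -79.6 -44.9 mid y -1.8499999999999996 27.05
scene cap 164 (array([14.2,  0.4]), array([30.9, 38.2]), 0.6) 238.9 x -1.2 29.8 mid y 0.5 35.8
scene flange 126 (array([-61. ,  -0.1]), array([32.3, 29.8]), 1.1) 249.8 x -77.3 -44.8 mid y 0.0 28.0
```

Emit:
jog_arm(
  plan=[
    [[0.5,-0.12,0.5,0],[1.2,-0.12,1,0],[2.0,-0.12,1.45,0],[2.5,-0.12,1.45,0],[2.5,-0.12,1.45,0],[2.5,-0.12,1.45,0]],
  ],
)

```text
clock: 8.68
eef_pos: [518.9, -64.0, 150.0]
eef_rot: [-2.135, 2.304, -0.0]
ft_force: [0.8, -0.1, -3.2]
grip_width: 18.7
grip_force: 78.7
```

```bash
cat > m.py <<'E'
from h import *
import sys
zf=float(sys.argv[1])
for c in ['side','scene']:
  for k in (0,1):
    g=get_image(c);X,ok=cloud(g);U=upr(X[ok]);n=abs(U[:,1])<24
    for nm,zz,lo,hi in (('cap',240,-3,33),('flange',zf,-70,-2)):
        m=n&(abs(U[:,2]-zz)<4)&(U[:,0]>lo)&(U[:,0]<hi);P=U[m]
        if len(P)<5: print(c,nm,'none');continue
        e=edges(U,m,lo,hi,4);print(c,nm,len(P),rect(P),'z',P[:,2].mean().round(1),'x',P[:,0].min().round(1),P[:,0].max().round(1),'midy',np.median((e[:,1]+e[:,2])/2) if len(e) else 0)
s=read_state();print(s['clock'],s['eef_pos'],upr(s['eef_pos'][None]),s['ft_force'])
E
python3 m.py 236.5
```

```text
side cap 210 (array([14.7, -0. ]), array([31.1, 36. ]), 1.2) z 239.6 x -0.5 30.6 midy -0.25
side flange 160 (array([-36.2,  -0.6]), array([29.2, 34.5]), 89.7) z 236.1 x -53.4 -18.9 midy -0.5499999999999998
side cap 206 (array([15.8, -0. ]), array([32.5, 36. ]), 1.2) z 239.7 x -0.8 32.0 midy -0.25
side flange 160 (array([-36.7,  -0.6]), array([29.3, 33.2]), 89.7) z 235.9 x -53.3 -20.1 midy -0.5499999999999998
scene cap 164 (array([14.8,  0.5]), array([37. , 30.3]), 89.7) z 239.1 x -0.4 29.9 midy 0.29999999999999893
scene flange 122 (array([-36.6,   0.1]), array([30.7, 32.2]), 87.4) z 235.3 x -52.8 -20.5 midy 0.5499999999999998
scene cap 166 (array([14.3,  0.5]), array([30.7, 38.2]), 1.6) z 239.2 x -1.2 29.8 midy 0.7000000000000011
scene flange 126 (array([-36.4,   0.8]), array([31.9, 29.7]), 1.2) z 235.5 x -52.3 -20.2 midy 0.5
8.875 [518.81975337 -63.75595038 149.91785487] [[-103.56973805    0.45550847  149.91785487]] [ 0.77391264  0.49786112 -2.74058479]
```

Emit:
jog_arm(
  plan=[
    [[0.3,-0.03,0,0],[0.6,-0.03,0,0],[0.8,-0.03,0,0],[0.8,-0.03,0,0]],
  ],
)

```text
clock: 9.38
eef_pos: [518.4, -72.2, 149.8]
eef_rot: [2.135, -2.305, -0.0]
ft_force: [0.5, 0.3, -3.0]
grip_width: 18.5
grip_force: 78.7
```

Emit:
jog_arm(
  plan=[
    [[0.3,0,0,0],[0.6,0,0,0],[0.9,0,0,0],[1.1,0,0,0],[1.1,0,0,0]],
  ],
)

```text
clock: 10.0
eef_pos: [517.6, -83.1, 149.8]
eef_rot: [2.135, -2.304, -0.0]
ft_force: [-0.0, 0.9, -3.9]
grip_width: 18.4
grip_force: 78.7
```

```bash
python3 m.py 236.5|grep -v cap
```

```text
side flange 166 (array([-37.1,  -0.4]), array([64.8, 38.4]), 0.7) z 236.0 x -69.7 -4.6 midy -0.47499999999999964
side flange 162 (array([-37.3,  -0.3]), array([65. , 38.4]), 0.7) z 236.0 x -70.0 -4.7 midy -0.44999999999999973
scene flange 137 (array([-35.6,   2.1]), array([66.9, 40.5]), 2.3) z 235.3 x -69.9 -2.0 midy 1.2000000000000002
scene flange 133 (array([-35.4,   3.7]), array([65. , 39.7]), 3.3) z 235.2 x -69.0 -2.5 midy 1.5
10.2 [517.59027363 -82.88452664 149.81347411] [[-84.40282135   0.66372585 149.81347411]] [-0.13205651  0.51154128 -3.28805499]
```

Emit:
jog_arm(
  plan=[
    [[0.05,0,0,0],[0.05,0,0.15,0],[0.05,0,0.3,0],[0.05,0,0.45,0],[0.05,0,0.6,0],[0.05,0,0.6,0]],
  ],
)

```text
clock: 10.95
eef_pos: [517.4, -83.4, 143.6]
eef_rot: [2.135, -2.304, -0.0]
ft_force: [-1.3, 0.2, -2.2]
grip_width: 18.9
grip_force: 78.7
```

Emit:
jog_arm(
  plan=[
    [[0,0,0.1,0],[0,0,0.2,0],[0,0,0.3,0],[0,0,0.3,0]],
  ],
)

```text
clock: 11.45
eef_pos: [517.5, -83.4, 140.7]
eef_rot: [2.135, -2.304, -0.0]
ft_force: [0.7, 0.5, -3.5]
grip_width: 18.3
grip_force: 78.7
```

Emit:
jog_arm(
  plan=[
    [[0,0,0.1,0],[0,0,0.2,0],[0,0,0.2,0]],
  ],
)

```text
clock: 11.82
eef_pos: [517.5, -83.4, 138.7]
eef_rot: [2.135, -2.304, -0.0]
ft_force: [-0.4, 0.3, -3.1]
grip_width: 18.8
grip_force: 78.7
```

Emit:
jog_arm(
  plan=[
    [[0,0,0.05,0],[0,0,0.1,0],[0,0,0.15,0],[0,0,0.15,0]],
  ],
)

```text
clock: 12.32
eef_pos: [517.8, -83.3, 137.4]
eef_rot: [-2.135, 2.304, -0.0]
ft_force: [0.3, 1.8, -2.2]
grip_width: 18.6
grip_force: 78.8
```

Emit:
jog_arm(
  plan=[
    [[0,0,0.05,0],[0,0,0.1,0],[0,0,0.1,0]],
  ],
)

```text
clock: 12.7
eef_pos: [517.8, -83.2, 136.5]
eef_rot: [-2.135, 2.304, -0.0]
ft_force: [0.4, 4.0, -0.2]
grip_width: 18.6
grip_force: 79.0
```

Emit:
jog_arm(
  plan=[
    [[0,0,0,0],[0,0,0,0],[0,0,0,0],[0,0,0,0]],
  ],
  grip=0.4,
)

```text
clock: 13.2
eef_pos: [517.5, -83.5, 136.3]
eef_rot: [2.135, -2.304, 0.0]
ft_force: [-0.0, 0.6, -0.6]
grip_width: 51.4
grip_force: 0.0
```

```bash
python3 m.py 223|grep -v cap; python3 - <<'E'
from h import *
g=get_image('scene');a=g['image'][150:300,170:370];g=get_image('side');b=g['image'][180:330,170:370]
cv2.imwrite('pics/m3.png',cv2.cvtColor(cv2.resize(np.hstack([a,b]),(800,300)),cv2.COLOR_RGB2BGR))
E
```

```text
side flange 81 (array([-44.9,  -0.1]), array([45.1, 48. ]), 89.0) z 222.1 x -69.2 -20.8 midy 0.44999999999999973
side flange 84 (array([-45.2,  -0.1]), array([45.2, 48.5]), 89.0) z 222.2 x -69.8 -21.1 midy 0.4249999999999994
scene flange 111 (array([-37.9,  -3. ]), array([45.3, 63. ]), 83.0) z 221.2 x -66.6 -3.9 midy 1.1500000000000004
scene flange 112 (array([-36.5,   0.5]), array([46.2, 60.3]), 89.9) z 221.3 x -66.7 -6.3 midy 1.0
13.4 [517.56536134 -83.45803141 136.31803422] [[-83.82906303   0.68188434 136.31803422]] [ 0.54394518 -0.07069503  0.06163688]
```

View pics/m3.png

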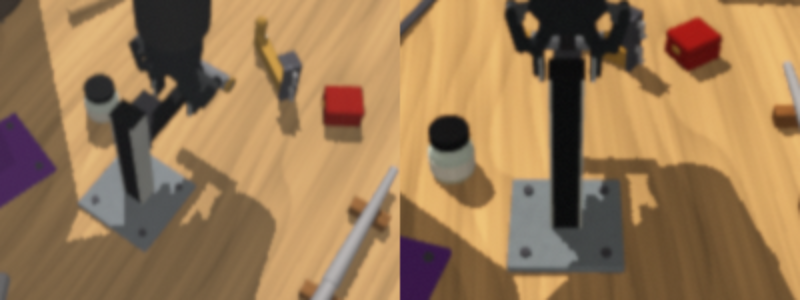

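The arm hangs hooked on the upright at (135,110), and the neighbours have not moved. I lift clear, close the fingers and go over the flange.

Emit:
jog_arm(
  plan=[
    [[0,0,-3,0],[0,0,-8,0],[0,0,-11.5,0],[0,0,-11.5,0]],
  ],
)

```text
clock: 14.0
eef_pos: [519.1, -83.4, 254.5]
eef_rot: [-2.133, 2.301, -0.006]
ft_force: [0.1, 0.0, 0.1]
grip_width: 51.1
grip_force: 0.0
```

Emit:
jog_arm(
  plan=[
    [[0,0,0,0],[1.5,0,0,0],[4,0,0,0],[6,0,0,0],[6.5,0,0,0],[6.5,0,0,0],[6.5,0,0,0]],
  ],
  grip=1,
)

```text
clock: 14.88
eef_pos: [512.6, -148.0, 251.0]
eef_rot: [2.135, -2.304, -0.001]
ft_force: [-0.2, 0.7, -0.1]
grip_width: 0.1
grip_force: 0.0
```

```bash
python3 m.py 223; python3 - <<'E'
from h import *
s,g=wrist();save(g,'w4');X,ok=cloud(g);U=upr(X[ok])
P=U[(abs(U[:,1])<22)&(U[:,0]<0)&(U[:,0]>-36)&(abs(U[:,2]-223)<5)];print(len(P),P.mean(0),rect(P) if len(P)>5 else '')
for n in ['knob_arm']: pass
E
```

```text
side cap 212 (array([14.4, -0.5]), array([36. , 32.1]), 89.5) z 239.5 x -1.7 30.5 midy -0.29999999999999893
side flange 57 (array([-27.3,  -0.4]), array([13.8, 29.2]), 1.0) z 221.8 x -34.4 -20.5 midy 0.07499999999999973
side cap 207 (array([15.2, -0. ]), array([32.1, 36. ]), 1.2) z 239.7 x -0.7 31.5 midy -0.25
side flange 57 (array([-28.2,  -0.4]), array([13.2, 29.2]), 0.3) z 221.5 x -34.7 -21.5 midy 0.5499999999999998
scene cap 166 (array([14.7,  0.9]), array([30.6, 38.6]), 0.3) z 239.2 x -0.7 29.9 midy 0.5999999999999996
scene flange 84 (array([-20.8,   1.3]), array([31.1, 28.4]), 82.4) z 221.4 x -34.7 -4.7 midy 1.5499999999999998
scene cap 163 (array([14.8,  0.8]), array([30.6, 38. ]), 1.8) z 239.1 x -0.6 30.1 midy 0.75
scene flange 93 (array([-17.9,   1.1]), array([31.4, 29.9]), 2.7) z 221.5 x -34.2 -2.9 midy 2.2
15.075 [ 512.70210669 -147.81081825  251.33658848] [[-19.29278004   0.65740912 251.33658848]] [-0.38581802 -0.42646066  0.09314277]
1344 [-1.55474926e+01  2.04057042e-01  2.22398454e+02] (array([-17.3,   0.2]), array([23.5, 30.1]), 0.0)
```

View pics/w4.png

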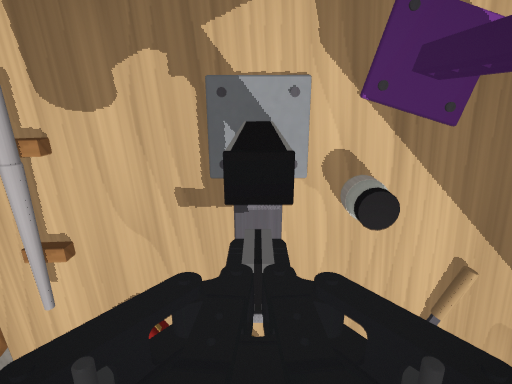

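The closed fingers at (258,260) stand over the flange at (258,215), just in front of the cap at (258,175). I move down to the flange and press in small steps.

Emit:
jog_arm(
  plan=[
    [[0,0,1.2,0],[0,0,2.2,0],[0,0,2.5,0],[0,0,2.5,0]],
  ],
)

```text
clock: 15.62
eef_pos: [512.5, -148.3, 225.9]
eef_rot: [2.135, -2.304, -0.001]
ft_force: [0.5, -0.5, 0.8]
grip_width: 0.2
grip_force: 0.0
```

Emit:
jog_arm(
  plan=[
    [[0,0,0.1,0],[0,0,0.2,0],[0,0,0.3,0],[0,0,0.3,0]],
  ],
)

```text
clock: 16.12
eef_pos: [512.6, -148.2, 223.3]
eef_rot: [-2.135, 2.304, -0.0]
ft_force: [0.3, 0.4, 0.7]
grip_width: -0.2
grip_force: 0.0
```

Emit:
jog_arm(
  plan=[
    [[0,0,0.05,0],[0,0,0.1,0],[0,0,0.1,0]],
  ],
)

```text
clock: 16.5
eef_pos: [512.7, -148.2, 222.4]
eef_rot: [-2.135, 2.304, -0.0]
ft_force: [-0.8, 0.9, 1.2]
grip_width: -0.2
grip_force: 0.6
```

Emit:
jog_arm(
  plan=[
    [[0,0,0.05,0],[0,0,0.1,0],[0,0,0.1,0]],
  ],
)

```text
clock: 16.88
eef_pos: [513.0, -148.2, 222.0]
eef_rot: [-2.135, 2.303, -0.001]
ft_force: [-0.9, 0.9, 4.7]
grip_width: -0.0
grip_force: 2.7
```

Emit:
jog_arm(
  plan=[
    [[0,0,0.05,0],[0,0,0.1,0],[0,0,0.1,0]],
  ],
)

```text
clock: 17.25
eef_pos: [513.3, -148.3, 221.5]
eef_rot: [-2.135, 2.303, -0.003]
ft_force: [-1.8, 0.9, 8.3]
grip_width: -0.2
grip_force: 4.0
```

Emit:
jog_arm(
  plan=[
    [[0,0,0.05,0],[0,0,0.05,0]],
  ],
)

```text
clock: 17.5
eef_pos: [513.5, -148.3, 221.2]
eef_rot: [-2.135, 2.303, -0.003]
ft_force: [-0.3, 1.7, 9.0]
grip_width: 0.1
grip_force: 4.4
```

Emit:
jog_arm(
  plan=[
    [[0,0,0.05,0],[0,0,0.1,0],[0,0,0.1,0]],
  ],
)

```text
clock: 17.88
eef_pos: [513.7, -148.3, 220.6]
eef_rot: [-2.135, 2.302, -0.004]
ft_force: [-2.0, 1.9, 12.2]
grip_width: 0.0
grip_force: 5.6
```

Emit:
jog_arm(
  plan=[
    [[0,0,0.05,0],[0,0,0.05,0]],
  ],
)

```text
clock: 18.12
eef_pos: [513.8, -148.3, 220.3]
eef_rot: [-2.135, 2.302, -0.004]
ft_force: [-1.4, 2.2, 12.4]
grip_width: 0.1
grip_force: 6.3
```

Emit:
jog_arm(
  plan=[
    [[0,0,0.05,0],[0,0,0.05,0]],
  ],
)

```text
clock: 18.38
eef_pos: [513.8, -148.3, 219.9]
eef_rot: [-2.135, 2.302, -0.004]
ft_force: [-3.2, 3.0, 12.2]
grip_width: 0.4
grip_force: 6.4
```

Emit:
jog_arm(
  plan=[
    [[0,0,0.05,0],[0,0,0.05,0]],
  ],
)

```text
clock: 18.62
eef_pos: [513.8, -148.3, 219.3]
eef_rot: [-2.135, 2.302, -0.004]
ft_force: [-2.4, 2.2, 12.7]
grip_width: 0.1
grip_force: 6.3
```

Emit:
jog_arm(
  plan=[
    [[0,0,0.05,0],[0,0,0.05,0]],
  ],
)

```text
clock: 18.88
eef_pos: [513.8, -148.3, 218.7]
eef_rot: [-2.135, 2.302, -0.004]
ft_force: [-1.6, 1.8, 12.0]
grip_width: -0.1
grip_force: 5.8
```

Emit:
jog_arm(
  plan=[
    [[0,0,0.05,0],[0,0,0.05,0]],
  ],
)

```text
clock: 19.12
eef_pos: [513.7, -148.3, 217.8]
eef_rot: [-2.135, 2.302, -0.004]
ft_force: [-1.2, 1.0, 7.5]
grip_width: 0.0
grip_force: 4.0
```

Emit:
jog_arm(
  plan=[
    [[0,0,0.05,0],[0,0,0.05,0]],
  ],
)

```text
clock: 19.38
eef_pos: [513.4, -148.3, 216.6]
eef_rot: [-2.135, 2.303, -0.002]
ft_force: [1.6, -0.5, 2.7]
grip_width: -0.3
grip_force: 1.2
```

Emit:
jog_arm(
  plan=[
    [[0,0,0.05,0],[0,0,0.05,0]],
  ],
)

```text
clock: 19.62
eef_pos: [513.1, -148.4, 215.6]
eef_rot: [-2.135, 2.304, -0.001]
ft_force: [0.1, -0.0, 5.5]
grip_width: 0.0
grip_force: 2.4
```

Snapped through, and the force is now rising at the stop.

Emit:
jog_arm(
  plan=[
    [[0,0,0.05,0],[0,0,0.05,0]],
  ],
)

```text
clock: 19.88
eef_pos: [513.1, -148.4, 215.5]
eef_rot: [-2.135, 2.303, -0.002]
ft_force: [0.9, 0.3, 7.6]
grip_width: 0.1
grip_force: 3.9
```

Emit:
jog_arm(
  plan=[
    [[0,0,0.05,0],[0,0,0.05,0]],
  ],
)

```text
clock: 20.12
eef_pos: [513.2, -148.4, 215.5]
eef_rot: [-2.135, 2.303, -0.002]
ft_force: [-0.7, -0.1, 10.6]
grip_width: -0.3
grip_force: 5.3
```

Emit:
jog_arm(
  plan=[
    [[0,0,0.05,0],[0,0,0.05,0]],
  ],
)

```text
clock: 20.38
eef_pos: [513.3, -148.4, 215.4]
eef_rot: [-2.135, 2.303, -0.003]
ft_force: [-1.9, 1.0, 13.2]
grip_width: -0.2
grip_force: 6.7
```

Emit:
jog_arm(
  plan=[
    [[0,0,0.04,0],[0,0,0.04,0],[0,0,0.04,0],[0,0,0.04,0],[0,0,0.04,0],[0,0,0.04,0],[0,0,0.04,0],[0,0,0.04,0],[0,0,0.04,0]],
  ],
)

```text
clock: 21.5
eef_pos: [513.4, -148.4, 215.3]
eef_rot: [-2.135, 2.303, -0.004]
ft_force: [-2.2, 2.1, 16.3]
grip_width: -0.0
grip_force: 7.8
```

Emit:
jog_arm(
  plan=[
    [[0,0,-0.2,0],[0,0,-0.6,0],[0,0,-2,0],[0,0,-6,0],[-2,0,-9,0],[-6,0,-10,0],[-10,0,-10,0],[-10,0,-10,0],[-10,0,-10,0]],
  ],
)

```text
clock: 22.62
eef_pos: [520.1, -48.6, 313.7]
eef_rot: [2.136, -2.303, -0.0]
ft_force: [0.1, 0.1, -0.9]
grip_width: -0.2
grip_force: 0.0
```

```bash
python3 m.py 216; python3 - <<'E'
from h import *
for c in ['scene','side']:
    g0=dict(np.load(f'/tmp/{c}.npz'))['image'];g=get_image(c)
    if c=='scene': a=g['image'][130:280,170:370]
    else: b=g['image'][160:310,170:370]
    print(c,{q:[np.round(r['xy']).tolist() for r in outline_of(c,q)[:1]] for q in ['knob_arm','ring_box','bench_block','flux_jar']})
cv2.imwrite('pics/m5.png',cv2.cvtColor(cv2.resize(np.hstack([a,b]),(800,300)),cv2.COLOR_RGB2BGR))
E
```

```text
side cap 208 (array([15.1, -0.1]), array([31.2, 36. ]), 1.3) z 239.9 x -0.5 30.8 midy -0.25
side flange 28 (array([-32.3,   0.7]), array([ 6.5, 27.3]), 3.3) z 215.0 x -35.8 -28.9 midy 1.0749999999999997
side cap 208 (array([14.9, -0.2]), array([30.8, 36. ]), 0.8) z 239.6 x -0.5 30.4 midy -0.29999999999999893
side flange 28 (array([-33.2,   0.6]), array([ 7.1, 27.3]), 1.9) z 214.7 x -36.7 -29.5 midy 0.04999999999999982
scene cap 163 (array([15.3,  0.6]), array([31.1, 38.3]), 3.0) z 239.1 x -0.5 30.5 midy 0.9499999999999993
scene flange 89 (array([-19.6,   1.7]), array([29.7, 28.1]), 87.4) z 214.6 x -34.0 -5.0 midy 1.75
scene cap 165 (array([14.5,  0.1]), array([30.3, 39.6]), 0.1) z 239.0 x -0.7 29.7 midy 0.4499999999999993
scene flange 87 (array([-20.9,   1.6]), array([30.6, 27.1]), 82.4) z 214.3 x -34.6 -5.6 midy 1.35
22.825 [520.09180127 -49.29988082 313.41209789] [[-118.08049223    0.64007803  313.41209789]] [-0.6211192  -0.77693958  0.88554573]
scene {'knob_arm': [], 'ring_box': [[341.0, 202.0]], 'bench_block': [[208.0, 329.0]], 'flux_jar': [[219.0, 201.0]]}
side {'knob_arm': [[281.0, 195.0]], 'ring_box': [[314.0, 202.0]], 'bench_block': [[298.0, 375.0]], 'flux_jar': [[195.0, 254.0]]}
```

View pics/m5.png

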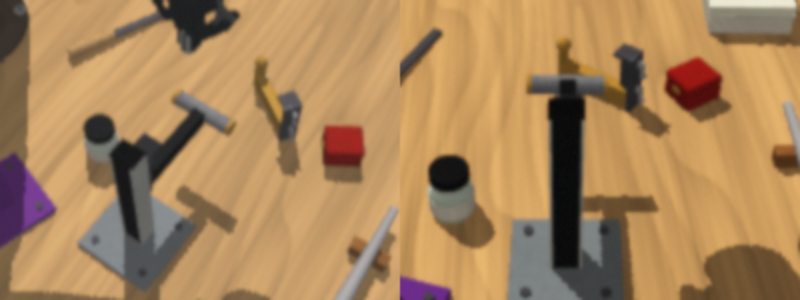

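The T-bar arm sits level on the upright at its dead stop, its T-bar at (205,112) in the left view and (565,85) in the right. The gripper is clear and the neighbours are where they were.

```bash
python3 -c "from rig import *;print(sign_off())"
```

```text
the job is handed in; nothing more can be done
None
```

The T-bar arm is hooked in the top two slots, pressed home and bedded with a steady push of about 16 N for a second; I let go of it there, nothing around it was disturbed, and the job is handed in (no verdict came back).

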